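# Draw a rosette pattern from its plaster mould

### The arm

A 7-joint arm with a two-finger parallel gripper is mounted at the origin on the work surface. World frame = base frame: x ahead of the robot, y to its left, z up, the work surface at z = 0. Lengths are in mm, angles in rad, forces in N, time in s.
With the tool pointing down it reaches from about 400 to 850 mm from the base axis. Payload 10.4 kg.
Tool frame: the origin (TCP) lies on the centre line of the jaws, within the pads' length; the fingertips stand 22 mm ahead of it and the grasp point (between the pads) lies 3 mm ahead of it; z points along the fingers, y is the line along which they close (so a half turn about z gives the same grasp; the last joint's range is limited). The gripper opens to 85 mm and grips with 20 to 120 N. Pads are 22 mm wide; open, the fingers measure 114 mm over their backs; the gripper's body (76 mm by 85 mm) begins 54 mm behind the grasp point. The pads swing forward as they close: fully open they stand 13 mm farther back than shut.
Start: joints at [1.198, 0.332, -0.065, 1.46, 0.022, 1.35, -0.088], TCP at [214.215, -587.163, 253.338] pointing down, gripper open.
Joint ranges: [-2.6, 2.6], [-0.5, 2.12], [-1.47, 1.34], [0.16, 2.42], [-1.27, 4.41], [0.06, 2.06], [-2.6, 2.6]. Speed limits (rad/s): [2.22, 2.22, 2.79, 2.79, 3.14, 3.14, 3.14].

### API

Orientations are given as [roll, pitch, yaw] about the fixed x, y, z axes, in that order (R = Rz(yaw) Ry(pitch) Rx(roll)).
In Python, from workcell import env gives the robot as it stands. The module is installed in compiled form; this text tells all that it offers.
- The arm moves only by the tool apply_moves, never from a script. Its argument "steps" is a list that holds one entry, the list of rows, each a list of 5 numbers: the finger opening in mm, from 0 to 85.4, then the shift along the tool's x, y, z in mm, then the turn about the tool's z in units of 5 degrees (1.0 is 5 degrees). A call has 1 to 10 rows; each row is the pose to reach, as a shift and turn from the pose commanded when the call began, along the tool's axes at that moment; what a row does not reach only later rows make up. A row lasts 1/8 s, in which the tool goes at most 62.5 mm and 10.7 degrees, less where a joint would pass 70% of its speed; a pose out of reach is approached as far as the arm can. A call with a gripper value outside its range is refused whole. The fingers move at their own pace and stop on an object; "force" is the grip in N (left out, the last holds). Time passes only in rows, so rows that repeat a pose let the fingers close. It gives the time, the measured TCP pose, the force, the opening and the grip force at its end, in the units of the state.
- env.get_state(): the state, without advancing time (a new reading comes with each control period).
- env.camera(name): name is "side" or "top" or "wrist"; returns a dict with "img" (480x640x3 uint8, red, green, blue), "fx", "fy", "cx", "cy" (pixels), "xyz" and "rotation" of the camera in the world. Camera axes: x right, y up, looking along -z (the intrinsics and any distortion apply to the point x, -y, -z); pixel columns grow to the right and rows downward; lengths in mm; the calibration is good to about 2 mm. A picture is of the moment at which its call begins. There is no depth.
- env.hand_in(): hands the job in; it is judged then, once.
Trained networks look in the newest picture that a camera, given by its name, has taken for a name from the list of things; names that differ only in an ending like _2 or _b are one class to them, and where a whole thing is asked for, a point or a joint stands for the part that bears it (a point fixed in the world has none). Each returns a list of dicts, best first, with "confidence" (0 to 1); they miss things now and then, are a little off and sometimes report something else, mostly with a low value. They report only what shows in the picture. A call takes as long as a camera call. They do not tell look-alikes from the thing itself.
- env.outline_of(thing, camera): "region" (480x640 bool, what is visible of it) and "point" ([column, row] in pixels, amid what is visible of it).
- env.mark_of(thing, camera): "point" ([column, row] in pixels: a listed point, or the origin of a listed thing).
The state is a dict: "time": time; "q": joint angles; "dq": joint speeds; "tau": joint torques, N m; "tool_pos": TCP position; "tcp_rot": TCP orientation; "contact_force": force on the tool from outside, world axes, zero at the start; "wrist_torque": the same for the moment, N m; "finger_gap": opening from 0.0 (shut) to 1.0 (fully open); "gripper_force": force on a finger pad.
Only numpy, scipy, OpenCV 4.12 (cv2) and the standard library are available. Lean on these libraries where they do the work, as an engineer would, in place of code of your own. Each camera call takes 0.05 s, during which the arm holds its last target. There are 200 camera calls.

### The job

Take the T-handled draw puller out of its wooden tool block, lower it into the steel plate of the square rosette pattern that is sunk in the plaster mould, and screw it home clockwise until it stops. Draw the pattern straight up out of the mould without cocking it or shifting the mould, then set it down gently, without dropping it, to stand upright in the shallow wooden tray and leave the puller screwed in. Leave the glue bottle and the wax can where they stand.

Things in the scene. Friction and masses are not known exactly. Their poses are not given: they have to be found in the camera images.
- puller_handle (a point): centre of the wooden crossbar of the T-handled steel puller (bar 110 long, 22 thick, 28 high; this point is half-way up). x along the bar, z up along the rod. The puller is loose, 0.25 to 0.45 kg, and stands upright in the tool block; a half turn about z looks and fits the same. A 16 mm rod runs down from the bar to a round collar.
- puller_collar (a point): centre of the flat underside of the puller's collar (44 across), 82 mm below the crossbar's centre; axes as the crossbar's. Before use the collar rests on the tool block's top. Below it a 16 mm shank with a tapered end reaches 40 mm down; two opposite thread lugs stick out of it along +x and -x, in line with the crossbar: 32 mm over both, 8 thick, their middle 14 mm below the collar.
- pattern_plate (a point): centre of the opening in the pattern's steel draw plate, at the plate's top face, flush with the plaster, 75 mm above the bench. The opening: a hole 20 across and through it a straight slot for the lugs, 42 long and 12 wide, along x; 44 mm deep below. z up. Lower the puller with its crossbar along the slot until the collar sits on the plate; the rest is told under pattern_foot.
- pattern_foot (a point): centre of the pattern's flat round foot (68 across), 54 mm below pattern_plate; same axes. The pattern is a loose wooden block, 0.27 to 0.45 kg, a square plinth 90 x 90 over a turned rosette; it cannot turn in the mould. Its plate has an interrupted right-hand thread: turn the seated puller clockwise seen from above, 75 degrees to the stop; it holds from 60 on, with 1 mm of play up and down.
- mould: plaster mould in a square wooden casting frame, 180 x 180, 75 high, 3.2 kg, loose on the bench; the origin is the centre of its underside, z up, sides along x and y. Its pocket, 94 mm square and 54 mm deep, holds the pattern with 2 mm to spare on each side.
- stand: square wooden tool block, 110 x 110, 60 high, fixed; origin at the centre of its underside, z up. A vertical 38 mm hole in its centre holds the puller's shank.
- tray_floor (a point): centre of the inner floor of the shallow square wooden tray (170 x 170 outside, 152 x 152 inside, rim 24 above the bench, floor 9 above the bench), fixed; x and y along its sides, z up.
- glue: white glue bottle, 60 across, 170 high, a bystander; origin at the centre of its base
- wax: round can of wax, 84 across, 60 high, a bystander; origin at the centre of its base
Mind the look-alikes: they are no part of the job. Leave any blue look-alike of the part that bears puller_handle alone.

How it is judged:
By the outcome, as a careful person would: the job done as asked, in the order asked, and still so for the second after the job is handed in, with the robot touching nothing.
It also fails if it takes over 64 s, if anything falls off the work surface, if the arm or the gripper's body presses on something with over 40 N, if the wrist force passes 120 N, or if a joint passes its speed limit or range.

## Working session

There is one attempt and no reset: what is moved stays moved. The work goes in short steps, Python scripts to look and compute and a tool call to move; the robot and the scene stay as the last step left them, time stands still between calls to the robot, and variables do not carry over. Pictures are saved under pics/ and viewed, at most 13 in all, crops included, and the job is handed in when it is done.

Besides the shell and the picture viewer there is one more tool, called after ">>>" as name(argument=value, ...), one argument or row to a line, values as JSON. apply_moves: Moves the arm, as the interface text tells. Its arguments: {"type":"object","properties":{"steps":{"type":"array"},"force":{"type":"number"}},"required":["steps"]}

```bash
mkdir -p pics
cat > h.py <<'E'
import numpy as np, cv2
from workcell import env
def ray(c,p):
    d=np.array([(p[0]-c['cx'])/c['fx'],-(p[1]-c['cy'])/c['fy'],-1.0])
    d=np.array(c['rotation'])@d; return np.array(c['xyz']),d/np.linalg.norm(d)
def atz(c,p,z):
    o,d=ray(c,p); return o+d*(z-o[2])/d[2]
def proj(c,X):
    v=np.array(c['rotation']).T@(np.array(X,float)-np.array(c['xyz'])); return [c['cx']+c['fx']*v[0]/-v[2], c['cy']-c['fy']*v[1]/-v[2]]
def save(c,n): cv2.imwrite('pics/'+n,cv2.cvtColor(c['img'],cv2.COLOR_RGB2BGR))
E
python3 - <<'E'
from h import *
np.set_printoptions(precision=1,suppress=True)
Z=dict(puller_handle=142,puller_collar=60,pattern_plate=75,mould=0,stand=0,tray_floor=9,glue=0,wax=0)
C={}
for n in('top','side'):
    c=env.camera(n);C[n]=c;save(c,n+'0.png');print(n,c['fx'],c['cx'],c['cy'],c['xyz'],c.keys())
    for t,z in Z.items():
        for m in env.mark_of(t,n): print(n,t,np.array(m['point']),round(m['confidence'],2),atz(c,m['point'],z))
s=env.get_state();print(s)
a=np.hstack([C['top']['img'],C['side']['img']]);a=np.vstack([C['top']['img'],C['side']['img']])
E
```

```text
top 555.1242114912218 320.21481574321416 235.8105260191749 [ 392.9   13.1 1231.6] dict_keys(['img', 'fx', 'fy', 'cx', 'cy', 'xyz', 'rotation'])Traceback (most recent call last):
  File "<stdin>", line 8, in <module>
  File "h.py", line 7, in atz
    o,d=ray(c,p); return o+d*(z-o[2])/d[2]
                                      ~^^^
IndexError: invalid index to scalar variable.
```

```bash
cat > h.py <<'E'
import numpy as np, cv2
from scipy.spatial.transform import Rotation as Ro
from workcell import env
np.set_printoptions(precision=3,suppress=True)
def rot(r):
    r=np.array(r,float); return r if r.shape==(3,3) else Ro.from_euler('xyz',r).as_matrix()
def ray(c,p):
    d=rot(c['rotation'])@np.array([(p[0]-c['cx'])/c['fx'],-(p[1]-c['cy'])/c['fy'],-1.0])
    return np.array(c['xyz']),d/np.linalg.norm(d)
def atz(c,p,z):
    o,d=ray(c,p); return o+d*(z-o[2])/d[2]
def proj(c,X):
    v=rot(c['rotation']).T@(np.array(X,float)-np.array(c['xyz'])); return np.array([c['cx']+c['fx']*v[0]/-v[2], c['cy']-c['fy']*v[1]/-v[2]])
def save(img,n): cv2.imwrite('pics/'+n,cv2.cvtColor(img,cv2.COLOR_RGB2BGR))
Z=dict(puller_handle=142,puller_collar=60,pattern_plate=75,mould=0,stand=0,tray_floor=9,glue=0,wax=0)
E
python3 - <<'E'
from h import *
for n in('top','side'):
    c=env.camera(n);save(c['img'],n+'0.png');print(n,c['fx'],c['xyz'],np.array(c['rotation']))
    for t,z in Z.items():
        for m in env.mark_of(t,n): print(t,np.array(m['point']),round(m['confidence'],2),atz(c,m['point'],z))
print(env.get_state())
E
```

```text
top 555.1242114912218 [ 392.882   13.101 1231.588] [ 0.117 -0.001 -1.549]
puller_handle [415. 354.] 0.93 [ 295.927 -173.266  142.   ]
puller_handle [151.9 326.8] 0.64 [336.676 336.746 142.   ]
puller_handle [179.7 240. ] 0.58 [506.953 291.595 142.   ]
puller_collar [189.3 328.4] 0.86 [330.848 283.04   60.   ]
puller_collar [193.5 242.3] 0.82 [511.274 283.041  60.   ]
puller_collar [236.8 146.2] 0.47 [722.455 199.456  60.   ]
pattern_plate [332.3 202.6] 0.64 [600.46   -9.435  75.   ]
stand [197.3 247.3] 0.77 [506.331 287.861   0.   ]
tray_floor [449.4 236.7] 0.84 [ 541.34  -271.855    9.   ]
glue [238.9 144.8] 0.58 [742.71  204.348   0.   ]
glue [180.8 240.3] 0.42 [521.2   325.402   0.   ]
wax [419.5 160.8] 0.58 [ 714.511 -207.006    0.   ]
side 603.2117364370432 [113.673 676.223 946.438] [ 0.767  0.016 -2.592]
puller_handle [243.6 349.5] 0.73 [503.923 291.574 142.   ]
puller_handle [475.5 259.9] 0.71 [261.396 -72.41  142.   ]
puller_collar [340.6 439.1] 0.89 [317.746 306.773  60.   ]
puller_collar [462.3 228.3] 0.84 [ 331.906 -217.278   60.   ]
puller_collar [252.  372.3] 0.56 [504.5
[... 182 characters left out ...]
.   ]
stand [258.1 391.6] 0.6 [499.081 280.74    0.   ]
tray_floor [382.2 199.1] 0.89 [ 537.786 -263.91     9.   ]
glue [179.  306.9] 0.78 [741.342 209.395   0.   ]
wax [306.6 186.9] 0.81 [ 715.659 -220.117    0.   ]
{'time': 1.0, 'q': array([ 1.198,  0.332, -0.065,  1.46 ,  0.022,  1.35 , -0.089]), 'dq': array([ 0.001,  0.001,  0.   ,  0.001, -0.002, -0.001,  0.   ]), 'tau': array([  0.   , -62.524,   0.05 , -39.184,   0.017,   0.002,  -0.   ]), 'tool_pos': array([ 214.201, -587.173,  253.33 ]), 'tcp_rot': array([ 3.142, -0.   ,  0.35 ]), 'contact_force': array([-0.008,  0.03 , -0.885]), 'wrist_torque': array([ 0.052, -0.   , -0.045]), 'gripper_force': 0.0, 'finger_gap': 1.0024102079984005}
```

View pics/top0.png

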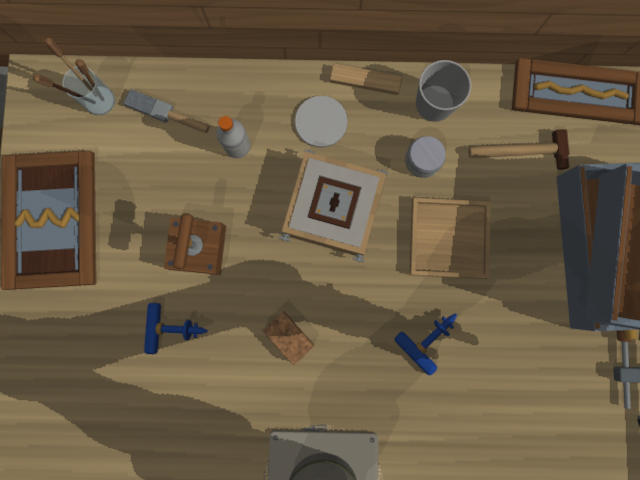

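View pics/side0.png

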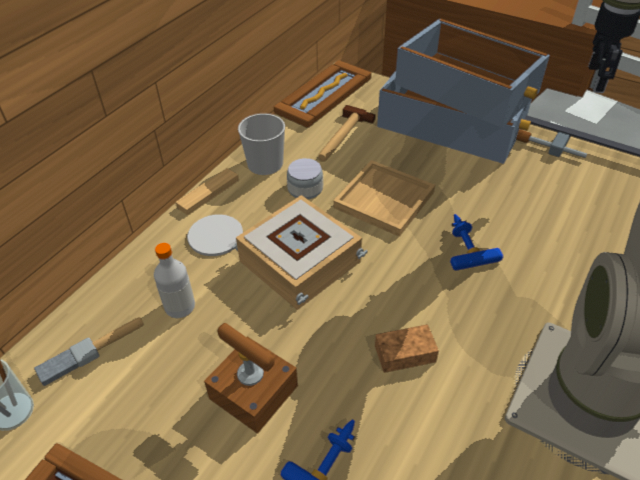

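Candidates for the puller in the top view: the wooden-barred one in the tool block (184,241), a blue one lying at (152,328), and a blue one lying at (416,354). The wooden one fits, because it stands upright in the block and isn't blue. The mould and slot are at (333,202) and the tray is at (450,237).

Run:
```python
from h import *
C={}
def tri(rs):
    A=sum(np.eye(3)-np.outer(d,d) for o,d in rs);b=sum((np.eye(3)-np.outer(d,d))@o for o,d in rs);return np.linalg.solve(A,b)
R={t:[] for t in ('puller_handle','puller_collar','pattern_plate','stand','tray_floor')}
G=dict(puller_handle=[505,291,142],puller_collar=[508,283,60],pattern_plate=[601,-11,75],stand=[503,284,0],tray_floor=[540,-268,9])
for n in('top','side'):
    c=C[n]=env.camera(n)
    for t in R:
        for m in env.mark_of(t,n):
            if np.linalg.norm(np.array(m['point'])-proj(c,G[t]))<15: R[t].append(ray(c,m['point']));break
    for t,z in (('puller_handle',156),('stand',60),('tray_floor',24),('mould',75)):
        for o in env.outline_of(t,n):
            g=o['region'].astype(np.uint8)
            if g.sum()<100: continue
            k=max(cv2.findContours(g,0,1)[0],key=cv2.contourArea)[:,0]
            w=np.array([atz(c,p,z)[:2] for p in k],np.float32)
            print(n,t,round(o['confidence'],2),np.array(o['point']),cv2.minAreaRect(w), g.sum())
for t,r in R.items(): print(t,len(r),tri(r) if len(r)>1 else '')
# dark slot in top
c=C['top']; im=cv2.cvtColor(c['img'],cv2.COLOR_RGB2GRAY)
cr=im[188:217,318:350];ys,xs=np.where(cr<50);
w=np.array([atz(c,(x+318,y+188),75)[:2] for x,y in zip(xs,ys)]);u,s,v=np.linalg.svd(w-w.mean(0));print('dark',len(w),w.mean(0),np.degrees(np.arctan2(v[0,1],v[0,0])),s)
a=cv2.resize(c['img'][200:285,155:235],(380,404),interpolation=2);b=cv2.resize(c['img'][160:245,295:375],(380,404),interpolation=2)
save(np.hstack([a,b]),'crop.png')
```

```text
top puller_handle 0.96 [424.9 342.8] ((333.4314270019531, -184.94277954101562), (90.37397766113281, 122.5169906616211), 68.0762939453125) 1009
top puller_handle 0.76 [160.4 329. ] ((320.9407043457031, 300.96429443359375), (121.06624603271484, 89.0016098022461), 64.5152359008789) 1098
top puller_handle 0.62 [183.1 242.7] ((503.8763427734375, 268.4481201171875), (51.26362609863281, 110.44141387939453), 83.31401824951172) 955
top stand 0.92 [201.7 247.4] ((505.52117919921875, 280.2210693359375), (122.49746704101562, 114.29753112792969), 85.30976867675781) 2112
top tray_floor 0.71 [452.2 238.4] ((537.961181640625, -269.9246520996094), (173.67662048339844, 171.16525268554688), 88.29179382324219) 6141
top mould 0.67 [326.8 221.1] ((597.7927856445312, -12.475715637207031), (180.7972869873047, 198.30775451660156), 75.85704803466797) 5560
side puller_handle 0.79 [247.7 353.6] ((500.88812255859375, 309.81988525390625), (64.85027313232422, 117.13613891601562), 82.56871795654297) 1640
side puller_handle 0.7 [467.3 254.8] ((271.1719970703125, -97.6781997680664), (89.7899169921875, 137.97010803222
[... 686 characters left out ...]
371094, 178.6259307861328), 89.02626037597656) 4438
side tray_floor 0.41 [248.7 355.2] ((565.34716796875, 248.51487731933594), (74.17292022705078, 136.2320098876953), 82.79961395263672) 1606
side mould 0.67 [303.7 258.1] ((583.781005859375, 10.162483215332031), (215.05880737304688, 222.38487243652344), 75.47789001464844) 7034
side mould 0.42 [248.9 353.1] ((541.1452026367188, 271.5374450683594), (68.62026977539062, 130.6419677734375), 82.12049102783203) 1568
puller_handle 2 [506.792 286.457 138.633]
puller_collar 2 [506.5   282.418  70.54 ]
pattern_plate 2 [598.497  -8.605  90.02 ]
stand 2 [504.815 286.256  12.327]
tray_floor 1 
dark 149 [602.247 -10.748] -125.7095173561637 [217.936 187.51 ]
```

View pics/crop.png

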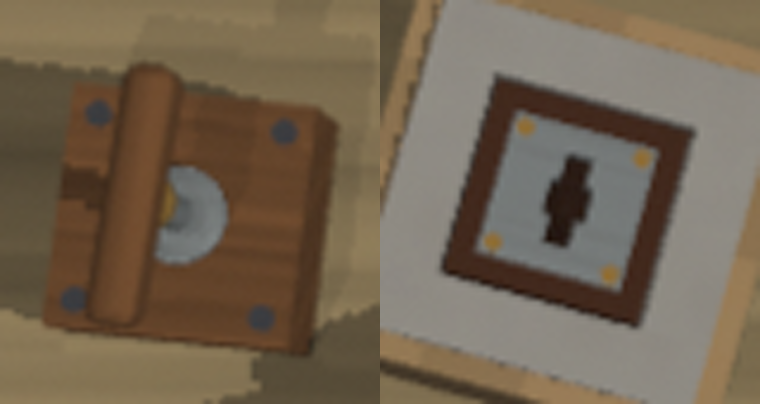

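The crop confirms the wooden-barred puller in its block and the plate with its slot. Next I hover for the wrist-camera measurement.

```bash
cat >> h.py <<'E'
def to(tgt,yaw=None,frm=None):
    "tool shift + turn units from current pose (or frm=(pos,yaw)) to world target"
    if frm is None:
        s=env.get_state(); frm=(s['tool_pos'],s['tcp_rot'][2])
    p,y=np.array(frm[0]),frm[1]
    T=Ro.from_euler('xyz',[np.pi,0,y]).as_matrix()
    u=0 if yaw is None else -np.degrees(yaw-y)/5
    return np.round(T.T@(np.array(tgt,float)-p),2),round(u,2)
E
python3 -c "
from h import *
print(to([560,-150,300],0.35+1.57)); print(to([500,270,300],2.93,([560,-150,300],.35+1.57)))"
```

```text
(array([ 474.67, -292.17,  -46.65]), np.float64(-17.99))
(array([415.18,  87.32,   0.  ]), np.float64(-11.57))
```

>>> apply_moves(
  steps=[
    [[85,47,-29,-10,-1.8],[85,95,-58,-20,-3.6],[85,142,-88,-30,-5.4],[85,190,-117,-40,-7.2],[85,237,-146,-46,-9],[85,285,-175,-46,-10.8],[85,332,-205,-46,-12.6],[85,380,-234,-46,-14.4],[85,427,-263,-46,-16.2],[85,475,-292,-46,-18]],
  ],
)

```text
time: 3.25
tool_pos: [561.2, -148.8, 299.6]
tcp_rot: [3.141, 0.001, 1.925]
contact_force: [0.5, -0.6, -0.3]
finger_gap: 0.995
gripper_force: 0.0
```

>>> apply_moves(
  steps=[
    [[85,52,11,0,-1.5],[85,104,22,0,-3],[85,156,33,0,-4.5],[85,208,44,0,-6],[85,260,55,0,-7.5],[85,312,66,0,-9],[85,364,77,0,-10.5],[85,415,87,0,-11.6],[85,415,87,0,-11.6]],
  ],
)

```text
time: 4.38
tool_pos: [497.7, 274.3, 299.5]
tcp_rot: [3.14, -0.001, 2.941]
contact_force: [-0.1, -0.6, -0.1]
finger_gap: 0.995
gripper_force: 0.0
```

Run:
```python
from h import *
s=env.get_state();print(s['time'],s['tool_pos'],s['tcp_rot'],s['q'],s['contact_force'])
c=env.camera('wrist');save(c['img'],'w1.png');print(c['fx'],c['xyz'],np.array(c['rotation']))
for t in ('puller_handle','puller_collar','stand'):
    for m in env.mark_of(t,'wrist'): print(t,np.array(m['point']),round(m['confidence'],2),atz(c,m['point'],Z[t]))
for t,z in (('puller_handle',142),('stand',60)):
  for o in env.outline_of(t,'wrist'):
    g=o['region'].astype(np.uint8);k=max(cv2.findContours(g,0,1)[0],key=cv2.contourArea)[:,0]
    print(t,o['confidence'],np.array(o['point']),g.sum(),cv2.minAreaRect(np.array([atz(c,p,z)[:2] for p in k],np.float32)))
```

```text
4.375 [497.662 274.268 299.456] [ 3.14  -0.001  2.941] [ 0.184  0.313 -0.944  1.507  0.252  1.45   0.604] [-0.12  -0.565 -0.122]
371.4145675676333 [431.521 287.854 419.269] [-0.267 -0.002  1.369]
puller_handle [333.7 230.9] 0.76 [502.347 285.991 142.   ]
puller_handle [384.2   9.9] 0.68 [360.8   347.405 142.   ]
puller_collar [332.1 212.2] 0.62 [504.353 287.494  60.   ]
puller_collar [303.8  21.3] 0.56 [334.667 295.529  60.   ]
stand [331.1 203. ] 0.66 [505.81  288.352   0.   ]
puller_handle 0.97 [336.3 224. ] 4407 ((505.1051025390625, 284.3594055175781), (33.49330520629883, 113.25424194335938), 79.89875030517578)
puller_handle 0.56 [363.9  20.2] 4649 ((369.4620056152344, 312.3610534667969), (97.71731567382812, 42.52321243286133), 78.49849700927734)
stand 0.92 [317.5 199.9] 9336 ((502.97320556640625, 287.15911865234375), (111.8998794555664, 113.13469696044922), 85.62346649169922)
```

View pics/w1.png

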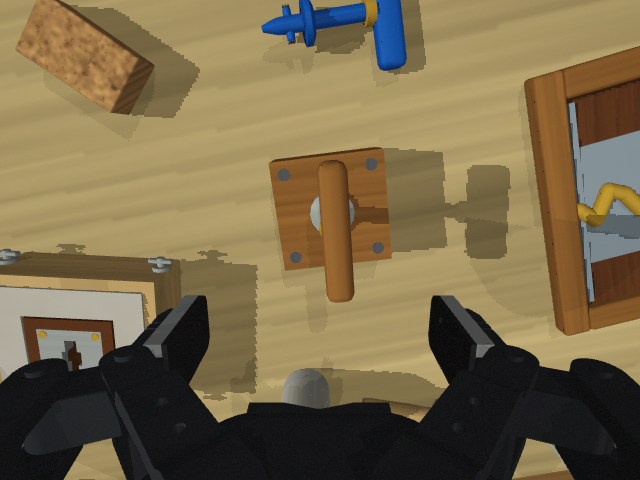

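Run:
```python
from h import *
c=env.camera('wrist');env.mark_of('stand','wrist')
for o in env.outline_of('puller_handle','wrist')[:1]:
    g=o['region']
    P=[]
    for r in list(range(170,192,2))+list(range(242,294,2)):
        x=np.where(g[r])[0]; 
        if len(x): P.append(atz(c,((x.min()+x.max())/2,r),150)[:2])
    P=np.array(P);u,s,v=np.linalg.svd(P-P.mean(0));print(np.degrees(np.arctan2(v[0,1],v[0,0])),s,P[0],P[-1])
    r=np.where(g.any(1))[0];print(r.min(),r.max())
    for rr in (r.min(),r.max()):
        print(atz(c,(np.where(g[rr])[0].mean(),rr),142))
for z in(156,142): print(atz(c,(332,161),z),atz(c,(341,301),z))
print(to([504.5,286.5,300],np.pi-.18), to([504.5,286.5,143],np.pi-.18))
```

```text
<stdin>:9: RuntimeWarning: Mean of empty slice.
  ret = ret.dtype.type(ret / rcount)
Traceback (most recent call last):
numpy.linalg.LinAlgError: 1-dimensional array given. Array must be at least two-dimensional
```

```bash
cat >> h.py <<'E'
def baraxis(c,o,r1,r2,z):
    "fit bar centre line at rows where collar does not show"
    g=o['region'];P=[]
    for r in r1+r2:
        x=np.where(g[r])[0]
        if len(x): P.append(atz(c,((x.min()+x.max())/2,r),z)[:2])
    P=np.array(P);v=np.linalg.svd(P-P.mean(0))[2];a=np.degrees(np.arctan2(v[0,1],v[0,0]))
    r=np.where(g.any(1))[0];E=[atz(c,(np.where(g[q])[0].mean(),q),z)[:2] for q in(r.min(),r.max())]
    return a%180,E,(E[0]+E[1])/2
E
python3 - <<'E'
from h import *
c=env.camera('wrist')
o=min(env.outline_of('puller_handle','wrist'),key=lambda o:np.hypot(o['point'][0]-336,o['point'][1]-224))
print(o['point'],baraxis(c,o,list(range(170,192,2)),list(range(242,294,2)),150))
for z in(156,142): print(atz(c,(332,161),z),atz(c,(341,301),z))
print(env.get_state()['tool_pos'],to([504.5,286.5,300],np.pi-.18), to([504.5,286.5,143],np.pi-.18))
E
```

```text
[342.2, 217.2] (np.float64(172.93570637419688), [array([449.297, 296.8  ]), array([557.837, 280.151])], array([503.567, 288.476]))
[452.23  289.128 156.   ] [557.307 274.695 156.   ]
[453.194 289.433 142.   ] [563.863 274.232 142.   ]
[500.074 269.196 299.351] (array([-0.73, 17.85, -0.65]), np.float64(-0.34)) (array([ -0.73,  17.85, 156.35]), np.float64(-0.34))
```

```bash
python3 -c "
from h import *
print(to([505,284.5,215],3.009),to([505,284.5,143],3.009))"
```

```text
(array([-1.64, 15.99, 84.35]), np.float64(-0.88)) (array([ -1.64,  15.99, 156.35]), np.float64(-0.88))
```

>>> apply_moves(
  steps=[
    [[85,-1.6,16,30,-0.9],[85,-1.6,16,84,-0.9],[85,-1.6,16,84,-0.9],[85,-1.6,16,84,-0.9]],
  ],
)

```text
time: 5.42
tool_pos: [505.3, 285.3, 217.3]
tcp_rot: [3.141, 0.001, 3.011]
contact_force: [0.6, -0.1, 0.3]
finger_gap: 0.995
gripper_force: 0.0
```

Run:
```python
from h import *
s=env.get_state();print(s['tool_pos'],s['tcp_rot'])
c=env.camera('wrist');save(c['img'],'w2.png')
for t in ('puller_handle','puller_collar','stand'):
    for m in env.mark_of(t,'wrist'): print(t,np.array(m['point']),round(m['confidence'],2),atz(c,m['point'],Z[t]))
T=s['tool_pos'];print('tcp axis at 142 px',proj(c,[T[0],T[1],142]))
```

```text
[505.338 285.287 217.252] [3.141 0.001 3.011]
puller_handle [323.6 260.6] 0.62 [504.483 288.762 142.   ]
tcp axis at 142 px [317.579 262.833]
```

View pics/w2.png

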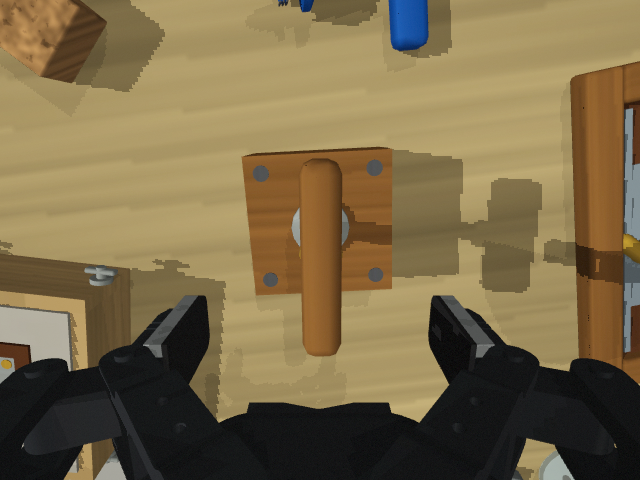

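>>> apply_moves(
  steps=[
    [[85,0,2,35,0],[85,0,2,73,0],[85,0,2,73,0],[15,0,2,73,0],[15,0,2,73,0],[15,0,2,73,0],[15,0,2,73,0],[15,0,2,73,0]],
  ],
  force=60,
)

```text
time: 6.62
tool_pos: [505.4, 287.0, 143.2]
tcp_rot: [3.141, 0.001, 3.011]
contact_force: [-1.0, -1.8, 5.2]
finger_gap: 0.25
gripper_force: 58.3
```

Run:
```python
from h import *
s=env.get_state();print(s['tool_pos'],s['tcp_rot'],s['contact_force'],s['wrist_torque'],s['gripper_force'],s['finger_gap'])
```

```text
[505.389 287.018 143.159] [3.141 0.001 3.011] [-0.986 -1.812  5.215] [-0.291  0.238 -0.002] 58.34874987602234 0.2495080989170765
```

>>> apply_moves(
  steps=[
    [[15,0,0,-15,0],[15,0,0,-50,0],[15,0,0,-95,0],[15,0,0,-95,0],[15,0,0,-95,0]],
  ],
)

```text
time: 7.25
tool_pos: [504.8, 286.5, 236.7]
tcp_rot: [-3.141, -0.0, 3.011]
contact_force: [1.3, -1.5, -3.6]
finger_gap: 0.245
gripper_force: 59.3
```

Run:
```python
from h import *
s=env.get_state();print(s['tool_pos'],s['tcp_rot'],s['contact_force'],s['wrist_torque'],s['gripper_force'],s['finger_gap'])
c=env.camera('wrist');save(c['img'],'w3.png')
print(to([595,115,240],2.888))
T=s['tool_pos'];tx=np.array([np.cos(s['tcp_rot'][2]),np.sin(s['tcp_rot'][2])])
for d in(-55,0,55): print(proj(c,[*(T[:2]+d*tx),T[2]+12.8]),proj(c,[*(T[:2]+d*tx),T[2]-1.2]))
print(proj(c,[*T[:2],T[2]-83]),env.mark_of('puller_handle','wrist'),env.mark_of('puller_collar','wrist'))
```

```text
[504.775 286.508 236.74 ] [-3.141 -0.     3.011] [ 1.288 -1.52  -3.583] [ 0.025  0.017 -0.005] 59.274948835372925 0.24537273969121426
(array([-111.91, -158.19,   -3.84]), np.float64(1.41))
[317.448 485.008] [317.561 453.457]
[317.112 351.833] [317.271 330.239]
[316.685 182.301] [316.911 177.168]
[317.798 258.692] [{'point': [319.1, 324.7], 'confidence': 0.68}] []
```

View pics/w3.png

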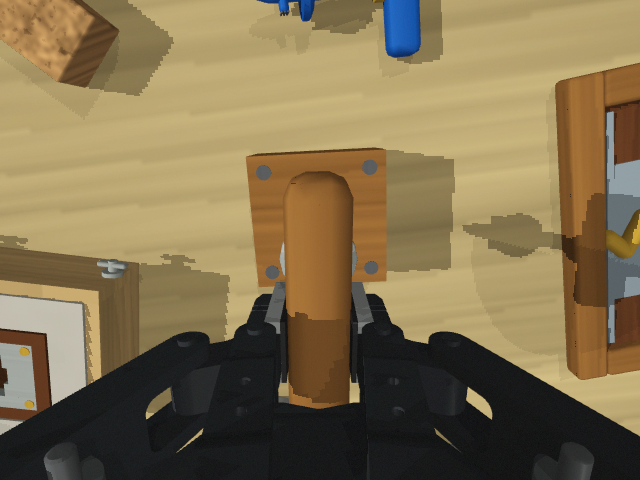

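The bar is held squarely, with its centre about 1.5 mm toward tool +x. Its far end shows at row 171. Next I move to a spot beside the mould to measure the slot.

>>> apply_moves(
  steps=[
    [[15,-28,-40,-2,0.4],[15,-60,-84,-4,0.8],[15,-90,-127,-4,1.2],[15,-112,-158,-4,1.4],[15,-112,-158,-4,1.4],[15,-112,-158,-4,1.4]],
  ],
)

```text
time: 8.15
tool_pos: [595.0, 116.3, 240.6]
tcp_rot: [3.141, -0.002, 2.89]
contact_force: [-0.2, 0.2, -3.4]
finger_gap: 0.248
gripper_force: 59.7
```

Run:
```python
from h import *
s=env.get_state();print(s['tool_pos'],s['tcp_rot'])
c=env.camera('wrist');save(c['img'],'w4.png')
for t in ('puller_handle','pattern_plate','mould'):
    for m in env.mark_of(t,'wrist'): print(t,np.array(m['point']),round(m['confidence'],2),atz(c,m['point'],Z[t]))
for t in ('mould','pattern_plate'):
  for o in env.outline_of(t,'wrist'):
    g=o['region'].astype(np.uint8);k=max(cv2.findContours(g,0,1)[0],key=cv2.contourArea)[:,0]
    print(t,o['confidence'],np.array(o['point']),cv2.minAreaRect(np.array([atz(c,p,75)[:2] for p in k],np.float32)))
for n in('top',):
    d=env.camera(n); 
    for m in env.mark_of('pattern_plate',n): print(n,np.array(m['point']),atz(d,m['point'],75))
```

```text
[594.986 116.35  240.553] [ 3.141 -0.002  2.89 ]
puller_handle [318.6 323.4] 0.89 [642.841 104.437 142.   ]
pattern_plate [165.7 270. ] 0.85 [599.738 -13.09   75.   ]
mould 0.67 [146.3 214.9] ((593.60595703125, -4.163322448730469), (185.21710205078125, 190.5203399658203), 75.10316467285156)
pattern_plate 0.7 [167.  265.9] ((599.4005737304688, -9.740165710449219), (93.1440658569336, 92.2162094116211), 75.50228118896484)
top [333.4 201.4] [603.082 -11.709  75.   ]
```

View pics/w4.png

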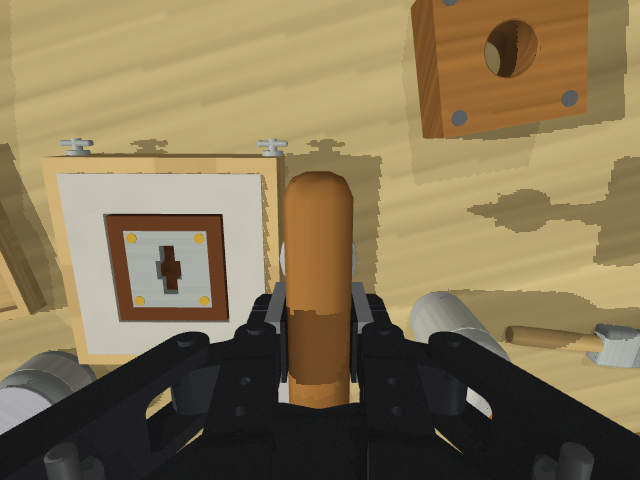

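The slot shows at about (169,270) in the wrist view, square in the plinth, whose corners are (105,214), (221,215), (228,320) and (119,321).

Run:
```python
from h import *
def an(c,box,name):
    x0,x1,y0,y1=box
    hsv=cv2.cvtColor(c['img'],cv2.COLOR_RGB2HSV)[y0:y1,x0:x1].astype(int)
    wht=((hsv[...,1]<55)).astype(np.uint8)
    # brown ring = plinth: saturated+dark
    br=((hsv[...,1]>=55)|(hsv[...,2]<60)).astype(np.uint8)
    k=max(cv2.findContours(br,cv2.RETR_EXTERNAL,1)[0],key=cv2.contourArea)[:,0]+[x0,y0]
    w=np.array([atz(c,p,75)[:2] for p in k],np.float32);print(name,'plinth',cv2.minAreaRect(w))
    n,l,st,ce=cv2.connectedComponentsWithStats(br)
    for i in range(1,n):
        if 20<st[i,4]: 
            ys,xs=np.where(l==i);kk=np.array([atz(c,(x+x0,y+y0),75)[:2] for x,y in zip(xs,ys)],np.float32)
            u,s,v=np.linalg.svd(kk-kk.mean(0),full_matrices=False)
            print('  comp',st[i],ce[i]+[x0,y0],kk.mean(0),np.degrees(np.arctan2(v[0,1],v[0,0]))%180,cv2.minAreaRect(kk))
an(env.camera('wrist'),(95,240,200,335),'wrist')
an(env.camera('top'),(305,362,174,232),'top')
an(env.camera('side'),(266,332,212,262),'side')
```

```text
wrist plinth ((599.489013671875, -10.073749542236328), (92.09548950195312, 90.69361114501953), 75.49372863769531)
  comp [  11   13  124  106 5823] [170.016 262.364] [596.221  -8.401] 87.73057 ((599.489013671875, -10.073749542236328), (92.09548950195312, 90.69361114501953), 75.49372863769531)
  comp [31 32 11 11 90] [131.278 236.833] [567.365 -30.498] 93.769264 ((567.5499877929688, -30.38275909423828), (8.056619644165039, 8.047008514404297), 27.6754150390625)
  comp [99 32 11 11 93] [198.957 236.925] [580.952  21.734] 120.787964 ((581.033935546875, 21.743844985961914), (7.70989465713501, 8.430355072021484), 28.957490921020508)
  comp [ 66  45  21  44 604] [170.821 267.031] [599.372  -8.976] 164.63664 ((599.1243896484375, -8.973773956298828), (16.08176612854004, 37.17686080932617), 75.27819061279297)
  comp [40 95 11  9 80] [139.7   299.038] [619.479 -44.127] 96.62903 ((619.4873046875, -43.98834228515625), (8.596245765686035, 7.261059761047363), 75.49500274658203)
  comp [104  95  11  10  79] [204.342 299.203] [633.156   8.138] 128.65634 ((633.0513916015625, 8.28165054321289), (7.6825
[... 977 characters left out ...]
673828)
  comp [  0   0  64  48 963] [291.146 233.55 ] [619.262 -13.32 ] 172.40239 ((627.4353637695312, -20.044048309326172), (90.97351837158203, 142.93414306640625), 75.44623565673828)
  comp [53  0 13  9 65] [327.    214.723] [584.553 -96.734] 164.39871 ((586.2520751953125, -91.3561782836914), (25.158872604370117, 23.884214401245117), 30.570449829101562)
  comp [27 21 11  9 50] [298.  236.9] [601.656 -12.044] 167.83527 ((601.578369140625, -11.815187454223633), (11.270461082458496, 29.913143157958984), 86.49918365478516)
  comp [55 42 11  8 52] [327.577 258.538] [520.488   7.685] 76.657486 ((524.4935302734375, 6.873691558837891), (19.330183029174805, 18.300777435302734), 30.712121963500977)
```

```bash
python3 -c "
from h import *
print(to([602.5,-12.1,240],2.888),to([602.5,-12.1,207],2.888))"
```

```text
(array([ -38.67, -122.11,    1.34]), np.float64(0.02)) (array([ -38.67, -122.11,   34.34]), np.float64(0.02))
```

>>> apply_moves(
  steps=[
    [[15,-13,-41,0,0],[15,-26,-82,0,0],[15,-38.7,-122.1,5,0],[15,-38.7,-122.1,20,0],[15,-38.7,-122.1,34,0],[15,-38.7,-122.1,34,0],[15,-38.7,-122.1,34,0]],
  ],
)

```text
time: 9.57
tool_pos: [602.7, -11.0, 207.7]
tcp_rot: [3.141, 0.0, 2.891]
contact_force: [0.5, -0.8, -3.9]
finger_gap: 0.254
gripper_force: 59.9
```

Run:
```python
from h import *
s=env.get_state();print(s['tool_pos'],s['tcp_rot'],s['contact_force'])
T=s['tool_pos']
c=env.camera('side');t=env.camera('top');w=env.camera('wrist')
for n,k in(('side',c),('top',t),('wrist',w)):
  for th,z in(('puller_collar',T[2]-83.2),('puller_handle',T[2]-1.2)):
    for m in env.mark_of(th,n): print(n,th,np.array(m['point']),m['confidence'],atz(k,m['point'],z))
print('pred tip',proj(c,[601,-11.7,T[2]-123.2]),'collar',proj(c,[601,-11.7,T[2]-83.2]),'plate',proj(c,[601,-11.7,75]))
x0,y0=235,150
a=cv2.resize(c['img'][150:280,235:375],None,fx=5.6,fy=4.6*5.6/4.6 if 0 else 5.6,interpolation=2)[:600]
save(cv2.resize(c['img'][155:262,235:375],(784,599),interpolation=2),'s5.png')
```

```text
[602.714 -11.037 207.74 ] [3.141 0.    2.891] [ 0.452 -0.805 -3.908]
side puller_collar [462.  229.5] 0.94 [ 315.276 -148.917  124.54 ]
side puller_collar [296.2 217.7] 0.74 [605.293 -14.949 124.54 ]
side puller_collar [341.1 438.4] 0.69 [302.803 332.392 124.54 ]
side puller_handle [471.5 260.5] 0.82 [254.651  -7.786 206.54 ]
side puller_handle [292.2 187.3] 0.57 [606.709 -10.009 206.54 ]
top puller_collar [189.3 328. ] 0.76 [335.042 268.208 124.54 ]
top puller_handle [155.2 327. ] 0.97 [339.776 311.541 206.54 ]
wrist puller_handle [317.7 323.8] 0.92 [600.467 -10.813 206.54 ]
pred tip [297.979 233.804] collar [297.138 219.482] plate [298.174 237.119]
```

View pics/s5.png

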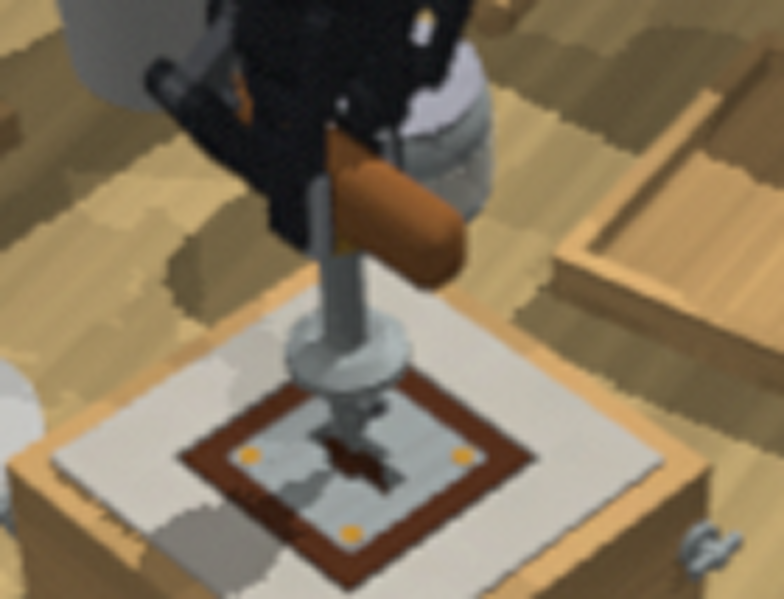

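>>> apply_moves(
  steps=[
    [[15,0.2,-0.5,0,0],[15,0.2,-0.5,4,0],[15,0.2,-0.5,8,0],[15,0.2,-0.5,12,0],[15,0.2,-0.5,16,0],[15,0.2,-0.5,19,0],[15,0.2,-0.5,19,0],[15,0.2,-0.5,19,0]],
  ],
)

```text
time: 11.02
tool_pos: [602.3, -12.6, 188.4]
tcp_rot: [-3.142, 0.0, 2.889]
contact_force: [-0.5, 0.1, -2.7]
finger_gap: 0.252
gripper_force: 60.0
```

>>> apply_moves(
  steps=[
    [[15,0,0.5,3,0],[15,0,0.5,7,0],[15,0,0.5,11,0],[15,0,0.5,14,0],[15,0,0.5,17,0],[15,0,0.5,20,0],[15,0,0.5,20,0]],
  ],
)

```text
time: 11.9
tool_pos: [602.2, -12.2, 168.0]
tcp_rot: [-3.141, -0.0, 2.889]
contact_force: [0.0, -0.4, -3.3]
finger_gap: 0.249
gripper_force: 60.0
```

>>> apply_moves(
  steps=[
    [[15,0,0,3,0],[15,0,0,6,0],[15,0,0,8,0],[15,0,0,9,0],[15,0,0,10,0],[15,0,0,10,0]],
  ],
)

```text
time: 12.65
tool_pos: [602.4, -12.1, 158.4]
tcp_rot: [-3.141, 0.0, 2.889]
contact_force: [0.0, 0.5, -3.3]
finger_gap: 0.248
gripper_force: 60.2
```

>>> apply_moves(
  steps=[
    [[15,0,0,0.5,0],[15,0,0,1,0],[15,0,0,1.5,0],[15,0,0,1.5,0]],
  ],
)

```text
time: 13.15
tool_pos: [602.7, -12.1, 158.2]
tcp_rot: [-3.141, 0.001, 2.889]
contact_force: [-4.6, -0.5, 9.5]
finger_gap: 0.246
gripper_force: 62.0
```

>>> apply_moves(
  steps=[
    [[15,0,0,-1,0],[15,0.1,-0.3,-1,1.6],[15,0.2,-0.6,-1,3.2],[15,0.3,-0.8,-1,4.8],[15,0.4,-1,-1,6.4],[15,0.5,-1.1,-1,8],[15,0.7,-1.2,-1,9.6],[15,0.8,-1.2,-1,11.2],[15,0.9,-1.2,-1,12.5],[15,0.9,-1.2,-1,12.5]],
  ],
)

```text
time: 14.4
tool_pos: [601.7, -12.7, 158.2]
tcp_rot: [3.14, 0.0, 1.8]
contact_force: [0.5, 0.9, 2.5]
finger_gap: 0.249
gripper_force: 60.7
```

Run:
```python
from h import *
s=env.get_state();print(s['tool_pos'],s['tcp_rot'],s['contact_force'],s['wrist_torque'],s['q'])
```

```text
[601.655 -12.716 158.202] [3.14 0.   1.8 ] [0.504 0.941 2.47 ] [ 0.15  -0.244 -0.03 ] [ 0.414  0.412 -0.588  1.618  0.243  1.183  0.001]
```

>>> apply_moves(
  steps=[
    [[15,0,0,0,1],[15,0,0,0,2],[15,0,0,0,2.5],[15,0,0,0,2.8],[15,0,0,0,2.8],[15,0,0,0,2.8]],
  ],
)

```text
time: 15.15
tool_pos: [601.6, -12.8, 158.2]
tcp_rot: [3.141, -0.0, 1.555]
contact_force: [1.2, 1.0, 3.8]
finger_gap: 0.249
gripper_force: 61.1
```

Run:
```python
from h import *
s=env.get_state();print(s['tool_pos'],s['tcp_rot'],s['contact_force'],s['wrist_torque'],np.degrees(2.889-s['tcp_rot'][2]))
```

```text
[601.571 -12.829 158.203] [ 3.141 -0.     1.555] [1.229 1.038 3.844] [ 0.359 -0.446  0.07 ] 76.40532609055886
```

>>> apply_moves(
  steps=[
    [[15,0,0,0,0.4],[15,0,0,0,0.8],[15,0,0,0,0.8]],
  ],
)

```text
time: 15.52
tool_pos: [601.3, -13.0, 158.2]
tcp_rot: [3.141, 0.0, 1.483]
contact_force: [1.0, 0.8, 5.2]
finger_gap: 0.248
gripper_force: 61.3
```

Run:
```python
from h import *
s=env.get_state();print(s['tool_pos'],s['tcp_rot'],s['contact_force'],s['wrist_torque'],np.degrees(2.889-s['tcp_rot'][2]))
```

```text
[601.347 -13.011 158.172] [3.141 0.    1.483] [0.994 0.777 5.21 ] [ 0.269 -0.15  -0.008] 80.53567120374856
```

>>> apply_moves(
  steps=[
    [[15,0,0,0,0.4],[15,0,0,0,0.8],[15,0,0,0,0.8]],
  ],
)

```text
time: 15.9
tool_pos: [601.4, -12.9, 158.2]
tcp_rot: [3.141, 0.0, 1.414]
contact_force: [0.5, 1.2, 5.5]
finger_gap: 0.25
gripper_force: 61.5
```

Run:
```python
from h import *
s=env.get_state();print(s['tool_pos'],s['tcp_rot'],s['contact_force'],s['wrist_torque'],s['finger_gap'],np.degrees(2.889-s['tcp_rot'][2]))
c=env.camera('side');t=env.camera('wrist')
a=cv2.resize(c['img'][155:262,235:375],(400,306),interpolation=2)
save(np.hstack([a,cv2.resize(t['img'],(400,306))]),'s6.png')
```

```text
[601.36  -12.943 158.199] [3.141 0.    1.414] [0.533 1.217 5.527] [ 0.245 -0.213  0.258] 0.25007944429660806 84.50727374060632
```

View pics/s6.png

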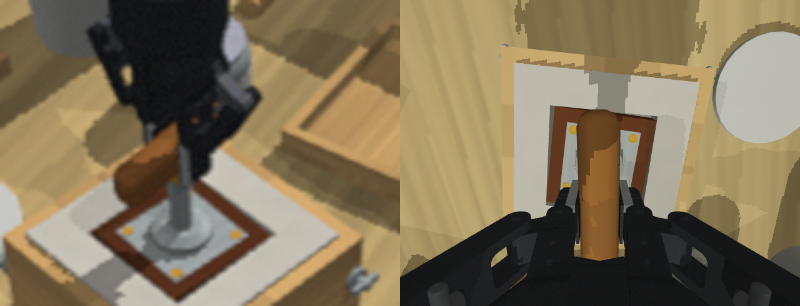

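The puller is seated and has turned with the bar held square in the grip. Torque is starting to rise, so I turn slightly further to confirm the stop.

>>> apply_moves(
  steps=[
    [[15,0,0,0,0.4],[15,0,0,0,0.4]],
  ],
)

```text
time: 16.25
tool_pos: [601.3, -12.8, 158.2]
tcp_rot: [3.141, 0.0, 1.38]
contact_force: [0.1, 0.5, 5.2]
finger_gap: 0.251
gripper_force: 61.7
```

Run:
```python
from h import *
s=env.get_state();print(s['tool_pos'],s['tcp_rot'],s['contact_force'],s['wrist_torque'],s['finger_gap'],np.degrees(2.889-s['tcp_rot'][2]))
```

```text
[601.328 -12.828 158.205] [3.141 0.    1.38 ] [0.088 0.502 5.226] [ 0.283 -0.138  0.532] 0.2511722701365692 86.47918745929304
```

>>> apply_moves(
  steps=[
    [[15,0,0,0,-0.5],[15,0,0,-0.5,-0.8],[15,0,0,-2,-0.8],[15,0,0,-4,-0.8],[15,0,0,-6,-0.8],[15,0,0,-8,-0.8],[15,0,0,-8,-0.8]],
  ],
  force=90,
)

```text
time: 17.12
tool_pos: [601.0, -13.4, 165.0]
tcp_rot: [-3.141, 0.0, 1.449]
contact_force: [4.5, 1.0, -8.3]
finger_gap: 0.245
gripper_force: 88.3
```

Run:
```python
from h import *
s=env.get_state();print(s['tool_pos'],s['tcp_rot'],s['contact_force'],s['wrist_torque'],s['finger_gap'])
```

```text
[601.039 -13.413 165.042] [-3.141  0.     1.449] [ 4.54   0.98  -8.348] [ 0.038 -1.421  0.124] 0.24540173647862895
```

>>> apply_moves(
  steps=[
    [[15,0,0.6,0,0],[15,0,1.2,0,0],[15,0,1.2,0,0],[15,0,1.2,0,0]],
  ],
)

```text
time: 17.62
tool_pos: [601.8, -13.3, 165.4]
tcp_rot: [-3.14, 0.0, 1.449]
contact_force: [-0.7, -0.4, -7.9]
finger_gap: 0.244
gripper_force: 88.5
```

Run:
```python
from h import *
s=env.get_state();print(s['tool_pos'],s['tcp_rot'],s['contact_force'],s['wrist_torque'],s['finger_gap'])
```

```text
[601.775 -13.277 165.418] [-3.14   0.     1.449] [-0.653 -0.409 -7.928] [0.008 0.153 0.088] 0.24411579102871458
```

Lateral forces are gone, so I lift straight up.

>>> apply_moves(
  steps=[
    [[15,0,0,-4,0],[15,0,0,-8,0],[15,0,0,-12,0],[15,0,0,-17,0],[15,0,0,-22,0],[15,0,0,-27,0],[15,0,0,-27,0]],
  ],
)

```text
time: 18.5
tool_pos: [602.9, -13.2, 193.5]
tcp_rot: [3.14, -0.0, 1.449]
contact_force: [1.4, -0.1, -7.9]
finger_gap: 0.243
gripper_force: 88.7
```

Run:
```python
from h import *
s=env.get_state();print(s['tool_pos'],s['tcp_rot'],s['contact_force'],s['wrist_torque'],s['finger_gap'])
```

```text
[602.871 -13.2   193.537] [ 3.14  -0.     1.449] [ 1.351 -0.056 -7.852] [-0.083 -0.008  0.023] 0.2430493831602517
```

>>> apply_moves(
  steps=[
    [[15,0,-0.5,-5,0],[15,0,-0.5,-12,0],[15,0,-0.5,-20,0],[15,0,-0.5,-30,0],[15,0,-0.5,-40,0],[15,0,-0.5,-50,0],[15,0,-0.5,-55,0],[15,0,-0.5,-55,0]],
  ],
)

```text
time: 19.5
tool_pos: [602.1, -13.1, 248.2]
tcp_rot: [3.141, 0.0, 1.449]
contact_force: [-0.4, 0.1, -7.4]
finger_gap: 0.241
gripper_force: 88.7
```

Run:
```python
from h import *
s=env.get_state();print(s['time'],s['tool_pos'],s['tcp_rot'],s['contact_force'],s['wrist_torque'],s['finger_gap'])
for n,b in(('top',(395,505,180,295)),('side',None)):
    c=env.camera(n)
    for m in env.mark_of('tray_floor',n): print(n,np.array(m['point']),m['confidence'],atz(c,m['point'],9))
    for o in env.outline_of('tray_floor',n)[:1]:
        k=max(cv2.findContours(o['region'].astype(np.uint8),0,1)[0],key=cv2.contourArea)[:,0];print(cv2.minAreaRect(np.array([atz(c,p,24)[:2] for p in k],np.float32)))
    for m in env.mark_of('mould',n): print(n,'mould',atz(c,m['point'],0))
    for o in env.outline_of('mould',n)[:1]:
        k=max(cv2.findContours(o['region'].astype(np.uint8),0,1)[0],key=cv2.contourArea)[:,0];print(cv2.minAreaRect(np.array([atz(c,p,75)[:2] for p in k],np.float32)))
    if n=='side': save(cv2.resize(c['img'][100:300,200:460],(780,600)),'s7.png')
print(to([539,-267,250],np.pi/2-.02))
```

```text
19.5 [602.055 -13.123 248.194] [3.141 0.    1.449] [-0.393  0.115 -7.368] [-0.006 -0.051  0.012] 0.2413101649279466
top [450.  234.6] 0.96 [ 546.062 -273.212    9.   ]
((538.0006713867188, -269.8959045410156), (173.67845153808594, 171.1290283203125), 88.23988342285156)
((606.2875366210938, 28.96737289428711), (95.9908218383789, 197.12538146972656), 75.59542846679688)
side [382.9 196.7] 0.83 [ 540.164 -271.997    9.   ]
((531.9154663085938, -262.5064697265625), (195.95974731445312, 182.712646484375), 88.67704772949219)
side mould [600.629 -21.511   0.   ]
side mould [ 664.188 -102.22     0.   ]
((585.1370239257812, 9.912704467773438), (215.27272033691406, 223.9399871826172), 75.42272186279297)
(array([-259.62,  -31.66,   -2.27]), np.float64(-1.16))
```

View pics/s7.png

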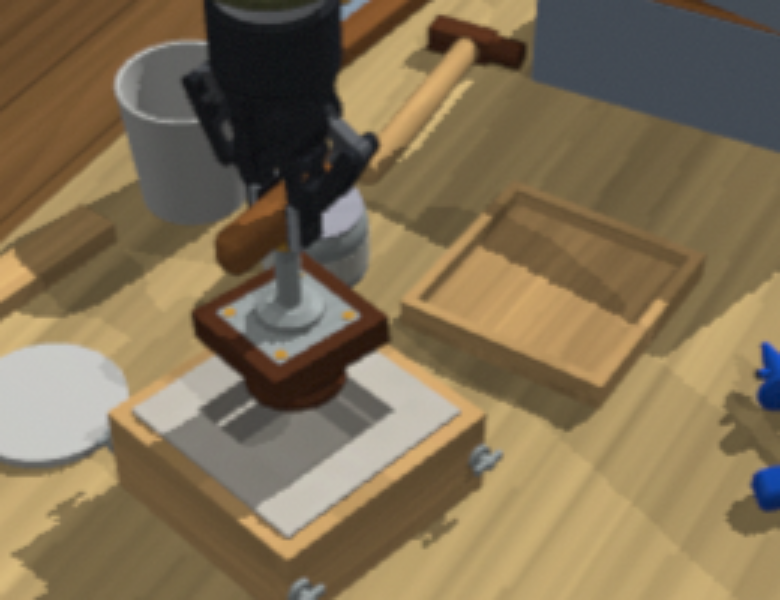

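```bash
python3 -c "
from h import *
print(to([540,-271.5,250],1.68))"
```

```text
(array([-263.97,  -30.12,   -2.27]), np.float64(-2.64))
```

>>> apply_moves(
  steps=[
    [[15,-20,-2,0,-0.2],[15,-60,-7,0,-0.7],[15,-105,-12,0,-1.2],[15,-150,-17,0,-1.7],[15,-195,-22,0,-2.2],[15,-235,-27,0,-2.6],[15,-257,-29.5,0,-2.6],[15,-264,-30,0,-2.6],[15,-264,-30,0,-2.6],[15,-264,-30,0,-2.6]],
  ],
)

```text
time: 21.25
tool_pos: [540.9, -269.6, 247.9]
tcp_rot: [3.141, -0.001, 1.679]
contact_force: [-0.2, 0.4, -6.5]
finger_gap: 0.247
gripper_force: 88.6
```

>>> apply_moves(
  steps=[
    [[15,0,0,15,0],[15,0,0,35,0],[15,0,0,55,0],[15,0,0,70,0],[15,0,0,82,0],[15,0,0,90,0],[15,0,0,94,0],[15,0,0,94,0],[15,0,0,94,0]],
  ],
)

```text
time: 22.38
tool_pos: [540.4, -271.7, 154.4]
tcp_rot: [3.141, 0.001, 1.676]
contact_force: [0.3, -0.4, -6.4]
finger_gap: 0.243
gripper_force: 88.5
```

Run:
```python
from h import *
s=env.get_state();print(s['time'],s['tool_pos'],s['tcp_rot'],s['contact_force'],s['wrist_torque'],s['finger_gap'])
c=env.camera('side');save(cv2.resize(c['img'][100:270,300:470],(600,600)),'s8.png')
print(to([540,-271.5,147.5],1.68))
```

```text
22.375 [ 540.414 -271.68   154.369] [3.141 0.001 1.676] [ 0.263 -0.409 -6.414] [ 0.01  -0.005 -0.001] 0.24330007648644758
(array([ 0.25, -0.36,  6.85]), np.float64(-0.04))
```

View pics/s8.png

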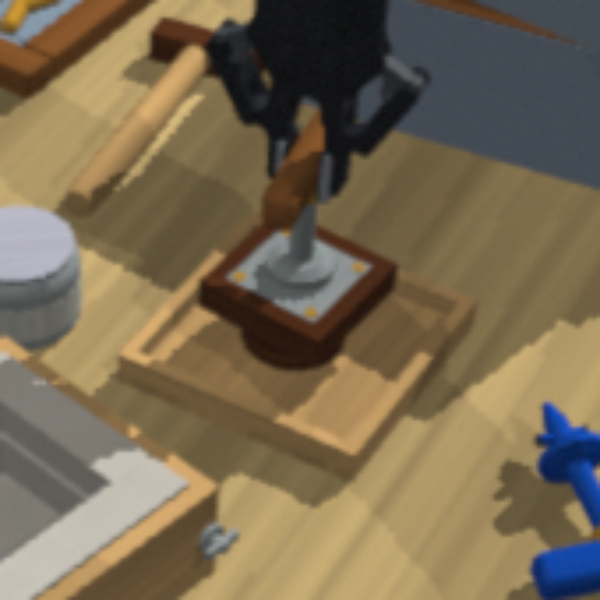

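The pattern hangs centred over the tray. I lower it slowly until it touches.

>>> apply_moves(
  steps=[
    [[15,0,0,1.5,0],[15,0,0,3,0],[15,0,0,4.5,0],[15,0,0,5.5,0],[15,0,0,6.5,0],[15,0,0,7,0],[15,0,0,7,0]],
  ],
)

```text
time: 23.3
tool_pos: [540.3, -271.6, 147.0]
tcp_rot: [3.141, 0.0, 1.676]
contact_force: [0.2, -0.5, -3.6]
finger_gap: 0.247
gripper_force: 88.8
```

>>> apply_moves(
  steps=[
    [[15,0,0,0.4,0],[15,0,0,0.8,0],[15,0,0,0.8,0]],
  ],
)

```text
time: 23.68
tool_pos: [540.2, -271.6, 146.3]
tcp_rot: [3.141, 0.0, 1.676]
contact_force: [-1.8, 1.1, -0.4]
finger_gap: 0.247
gripper_force: 89.5
```

Contact taken up; release gently and retreat.

>>> apply_moves(
  steps=[
    [[23,0,0,0,0],[30,0,0,0,0],[50,0,0,0,0],[70,0,0,0,0],[70,0,0,0,0],[70,0,0,-10,0],[70,0,0,-40,0],[70,0,0,-80,0],[70,0,0,-130,0],[70,0,0,-130,0]],
  ],
  force=20,
)

```text
time: 24.92
tool_pos: [541.9, -272.0, 281.3]
tcp_rot: [3.135, 0.004, 1.676]
contact_force: [-0.1, -0.1, -0.5]
finger_gap: 0.82
gripper_force: 0.0
```

Run:
```python
from h import *
s=env.get_state();print(s['time'],s['tool_pos'],s['contact_force'],s['finger_gap'])
c=env.camera('side');save(cv2.resize(c['img'][90:310,150:460],(780,554)),'s9.png')
```

```text
24.925 [ 541.862 -271.952  281.344] [-0.136 -0.051 -0.507] 0.8196514850575742
```

View pics/s9.png

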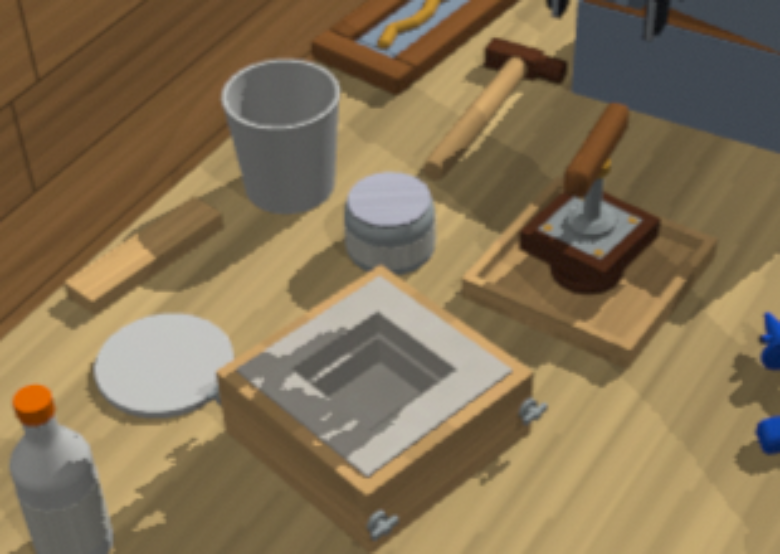

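The pattern stands upright in the tray at crop pixel (590,230) with the puller screwed in. The mould, glue bottle and wax can have not moved, and the gripper is clear.

```bash
python3 -c "
from workcell import env
print(env.hand_in())"
```

```text
the job is handed in; nothing more can be done
None
```

The job is handed in at about 25 s: the pattern was drawn with the puller screwed to its stop and stands upright in the tray, puller still in; the mould, glue bottle and wax can look unmoved.

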